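Index a circuit board four clicks under the inspection camera and hold it

ROBOT

A 6-joint arm with a two-finger parallel gripper is mounted at the origin on the work surface. World frame = base frame: x ahead of the robot, y to its left, z up, the work surface at z = 0. Lengths are in m, angles in rad, forces in N, time in s.
With the tool pointing down it reaches from about 0.35 to 0.975 m from the base axis. Payload 4.9 kg.
Tool frame: the origin (TCP) lies midway between the tips of the shut fingers; the grasp point (between the pads) lies 19 mm behind it; z points along the fingers, y is the direction in which the jaws open and shut (so a half turn about z gives the same grasp; the last joint's range is limited). The gripper opens to 85 mm and grips with 20 to 120 N. Pads are 22 mm wide; open, the fingers measure 114 mm over their backs; the gripper's body (76 mm by 85 mm) begins 54 mm behind the grasp point. The pads swing forward as they close: fully open they stand 13 mm farther back than shut.
Start: joints at [1.12, 0.053, 1.613, -0, 1.476, -0.119], TCP at [0.204, 0.591, 0.231] pointing down, gripper open.
Joint ranges: [-3.01, 3.01], [-1.01, 2.22], [0.06, 2.58], [-1.02, 4.17], [0.09, 2.62], [-3.14, 3.14]. Speed limits (rad/s): [2.57, 2.57, 3.14, 3.14, 3.14, 3.14].

INTERFACE

Orientations are given as a unit quaternion [w, x, y, z].
In Python, from plant import state, grab_frame, camera_params, job_done, boxes_of gives the robot as it stands.
- The arm moves only by the tool step_arm, never from a script. Its argument "steps" is a list of rows, each a list of 4 numbers: the shift along the tool's x, y, z in mm, then the turn about the tool's z in degrees. A call has 1 to 8 rows; each row shifts and turns the pose as measured when the row begins, along the tool's axes as they then stand; what a row does not reach is not made up. A row lasts 1/10 s, in which the tool goes at most 50 mm and 8.59 degrees, less where a joint would pass 70% of its speed; a pose out of reach is approached as far as the arm can. A call is refused whole if a number of a shift passes 50 or a number of a turn 8.59, either way. A call with a gripper value outside its range is refused whole. "claw" is the opening in per cent of the stroke, from 0 (shut) to 100 (fully open), set as the call begins (left out, the last holds). The fingers move at their own pace and stop on an object; the grip force is fixed at half the most. Time passes only in rows, so rows that do not move let the fingers close. It gives the time, the measured TCP pose, the force and the opening at its end, in the units of the state.
- state(): the state, without advancing time (a new reading comes with each control period).
- grab_frame(name): name is "scene" or "top" or "wrist"; returns (picture, depth): 400x640x3 uint8, red, green, blue; 400x640 float32, m along the optical axis (not along the pixel's ray), 0 where there is no reading.
- camera_params(name): a dict with "mtx" (3x3 intrinsics, pixels), "extrinsics" (4x4, takes a point from camera to world coordinates); the wrist camera has in their place "T_tool_cam" (4x4, takes a point from camera to tool coordinates, whose origin is the TCP and whose axes are the flange's). Camera axes: x right, y down, z forward; pixel columns grow to the right and rows downward; lengths in m; the calibration is good to about 2 mm. A picture is of the moment at which its call begins: read the wrist's pose just before it. camera_params takes no time and is no camera call.
- job_done(): hands the job in, once; it reports no verdict.
Trained networks look in the newest picture that a camera, given by its name, has taken for a name from the list of things; names that differ only in an ending like _2 or _b are one class to them, and where a whole thing is asked for, a point or a joint stands for the part that bears it (a point fixed in the world has none). Each returns a list of dicts, best first, with "p" (0 to 1); they miss things now and then, are a little off and sometimes report something else, mostly with a low value. They report only what shows in the picture. A call takes as long as a camera call.
- boxes_of(camera, label): "box" ([left, top, width, height] in pixels, round what is visible of it).
The state is a dict: "time": time; "joint_pos": joint angles; "joint_vel": joint speeds; "joint_efforts": joint torques, N m; "tool_pos": TCP position; "tool_rot": TCP orientation; "contact_force": force on the tool from outside, world axes, zero at the start; "ft_torque": the same for the moment, N m; "gripper_width": opening from 0.0 (shut) to 1.0 (fully open).
Only numpy, scipy, OpenCV 4.12 (cv2) and the standard library are available. Lean on these libraries where they do the work, as an engineer would, in place of code of your own. Each camera call takes 0.05 s, during which the arm holds its last target. There are 200 camera calls.

TASK

Swing the lever of the inspection slide anticlockwise (seen from above) by its upright knob: take up the free swing, then feel the clicks and advance it exactly four clicks, without going on to a fifth. The lever springs back if let go, so finish while holding the knob there, at rest in the notch after the fourth click. Do not touch the board carriage, and leave the speaker, the screwdriver and the parts tray where they are.

Things in the scene. Friction and masses are not known exactly. Their poses are not given: they have to be found in the camera images.
- pivot (a point): Upright axis the lever turns on, 52 mm above the table (top of the lever bar), on the round front end of a 10 mm aluminium base fixed to the table (280 mm wide, 85 mm in front of the pivot, 255 mm behind). Its x axis is the base's long axis, from the lever towards the board carriage behind.
- lever_knob (a point): Middle of the lever's knob: black upright round post, 22 mm across, from 52 to 112 mm above the table, this point at 82 mm; fixed on the end of the lever bar, 110 mm from the pivot, free around and above. x axis: from the pivot outwards along the bar. A spring pushes it back clockwise with 5.1 N at rest, plus 1.8 N per rad swung.
- lever: Lever: 90 mm toothed steel disc on the pivot, flat bar 18 mm wide (top at 52 mm), knob. Origin on the pivot axis, 44 mm up; x along the bar to the knob, z up. It starts at its end stop on the robot side, 0.70 rad short of the base's -x direction, and swings 1.75 rad anticlockwise. A sprung pawl under the bar, in line with the knob, clicks over the tooth ring's pins. It springs back if let go.
- tooth_ring: Dark segment under the bar, bolted at a different angle each time; origin on the pivot axis at table height, z up. Six upright 6 mm pins, 60 mm from the pivot, at 0.65, 0.83, 1.01, 1.19, 1.37, 1.55 rad anticlockwise from its x axis: the bar passing a pin is one click. First pin: 0.25 to 0.6 rad of swing from rest.
- carriage: Board carriage behind the lever: steel plate 126 x 130 mm with a green circuit board and black heat sink, geared to the lever (45 mm sideways per rad). Origin in the middle of its underside, 20 mm above the table; top about 53 mm above it. It stands 150 mm behind the pivot under a small camera on a post (145 mm high). Not to be touched.
- speaker: Black loudspeaker module, 55 x 130 x 26 mm, loose on the table to the left of the base; origin in the middle of its underside. Leave alone.
- screwdriver: Screwdriver with black handle, lying on the table to the left of the base, about 200 mm long. Leave alone.
- tray: Grey plastic parts tray, 130 x 90 x 32 mm, with standoffs and screws in it, loose on the table to the right of the base; origin in the middle of its underside. Leave alone.
- first_pin (a point): Top of the tooth ring's first pin, 34 mm above the table. How a click feels at the knob: from 0.09 rad before a pin the force is up to 4 or 5 N above the spring's; it sinks to the spring's as the bar crosses the pin and about 3 N below it at 0.08 rad past it (a yielding hand feels one sudden drop near the pin). There, midway between pins, is the notch; the next rise follows at once.

How it is judged:
On the way, in this order (a step that is already met when the one before it is completed fails the run):
1. the fingers have swung the lever past the first tooth (first click) (angle between the x axis of lever_knob and the x axis of tooth_ring, either way round between 0.67 and 0.85 rad and contact force between the fingers and lever above 0.5 N), for 0.02 s.
2. the fingers have swung the lever past the fourth tooth (fourth click) (angle between the x axis of lever_knob and the x axis of tooth_ring, either way round between 1.21 and 1.35 rad and contact force between the fingers and lever above 0.5 N), for 0.2 s.
At the end, for the whole second after the job is handed in: Through the last second the fingers hold the lever (over 0.5 N, turning slower than 0.1 rad/s) between the fourth and the fifth tooth: at least 0.02 rad past the fourth and at least 0.02 rad short of the fifth; the notch lies midway, 0.09 rad past the fourth (all of step 2 and angular speed of lever below 0.1 rad/s); the arm keeps its last pose, push and grip.
It fails at once if the lever was swung past the fifth tooth (angle between the x axis of lever_knob and the x axis of tooth_ring, either way round above 1.39 rad).
It fails at once if the board carriage was touched (contact force between any of the fingers, the arm and carriage above 0.5 N).
It fails at once if the speaker, the screwdriver or the tray was moved by more than 15 mm (distance of any of speaker, screwdriver, tray from where it was at the start of the episode above 0.015 m).
It also fails if it takes over 64 s, if anything falls off the work surface, if the arm or the gripper's body presses on something with over 40 N, if the wrist force passes 120 N, or if a joint passes its speed limit or range.

## Working session

There is one attempt and no reset: what is moved stays moved. The work goes in short steps, Python scripts to look and compute and a tool call to move; the robot and the scene stay as the last step left them, time stands still between calls to the robot, and variables do not carry over. Pictures are saved under pics/ and viewed, about 8 in all and at most 12, crops included, and the job is handed in when it is done.

Besides the shell and the picture viewer there is one more tool, called as name(argument=value, ...) on one line, values as JSON. step_arm: Moves the arm, as the interface text tells. Its arguments: {"type":"object","properties":{"steps":{"type":"array"},"claw":{"type":"number"}},"required":["steps"]}

```bash
mkdir -p pics; python3 - <<'E'
from plant import *
import cv2,numpy as np
s=state();print(s)
for c in("scene","top"):
    im,d=grab_frame(c);cv2.imwrite(f"pics/{c}1.png",im[:,:,::-1]);np.savez(f"{c}1.npz",d=d)
    for n in("lever_knob","lever","tooth_ring","carriage","tray","speaker"):
        print(c,n,[(b["box"],round(b["p"],2)) for b in boxes_of(c,n)[:2]])
    print(camera_params(c))
E
```

```text
{'time': 0.0, 'joint_pos': array([ 1.11999591e+00,  5.33790630e-02,  1.61433676e+00, -1.47429441e-06,
        1.47597843e+00, -1.19024487e-01]), 'joint_vel': array([ 1.77245676e-03, -6.55753685e-05,  3.93335942e-04,  1.49479839e-03,
       -1.25964807e-03, -3.22693914e-04]), 'joint_efforts': array([ 9.17788602e-04, -3.93696356e+01, -3.70175171e+01, -2.69451175e-05,
        7.23664052e-03,  8.48979852e-06]), 'tool_pos': array([0.20331217, 0.5903346 , 0.23002371]), 'tool_rot': array([-2.94646999e-04,  1.65128012e-01,  9.86271583e-01, -1.00864188e-03]), 'contact_force': array([-0.52852334, -0.04138626, -0.38405315]), 'ft_torque': array([ 0.00346966, -0.00168559,  0.0424359 ]), 'gripper_width': 1.0011696960699308}
scene lever_knob [([330.5, 170.5, 47.3, 48.9], 0.9), ([296.3, 217.4, 74.3, 61.3], 0.74)]
scene lever []
scene tooth_ring [([293.5, 217.8, 78.0, 60.2], 0.27)]
scene carriage [([296.2, 218.2, 73.9, 60.9], 0.82)]
scene tray [([233.6, 185.0, 45.1, 44.5], 0.84)]
scene speaker [([412.7, 213.2, 52.5, 26.6], 0.91)]
{'mtx': array([[369.73781707,   0.        , 322.17476047],
       [  0.
[... 405 characters left out ...]
op lever [([265.3, 194.2, 46.6, 72.5], 0.94)]
top tooth_ring [([285.4, 233.1, 37.6, 20.3], 0.91)]
top carriage [([248.4, 118.5, 94.0, 88.5], 0.67)]
top tray [([380.9, 159.9, 53.8, 66.5], 0.67)]
top speaker [([151.5, 223.8, 65.5, 40.3], 0.86), ([285.5, 234.3, 38.5, 20.3], 0.2)]
{'mtx': array([[375.4680042 ,   0.        , 316.42382249],
       [  0.        , 375.4680042 , 203.5044559 ],
       [  0.        ,   0.        ,   1.        ]]), 'extrinsics': array([[-0.01771775, -0.98649275,  0.16284389,  0.47126467],
       [-0.99927523,  0.02295936,  0.03036241,  0.03172751],
       [-0.03369109, -0.16218791, -0.98618456,  0.84174617],
       [ 0.        ,  0.        ,  0.        ,  1.        ]])}
```

```bash
python3 - <<'E'
import cv2
im=cv2.imread("pics/top1.png")[90:300,130:450]
cv2.imwrite("pics/topc.png",cv2.resize(im,None,fx=2.5,fy=2.5,interpolation=cv2.INTER_CUBIC))
E
```

```text
(no output)
```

View pics/topc.png

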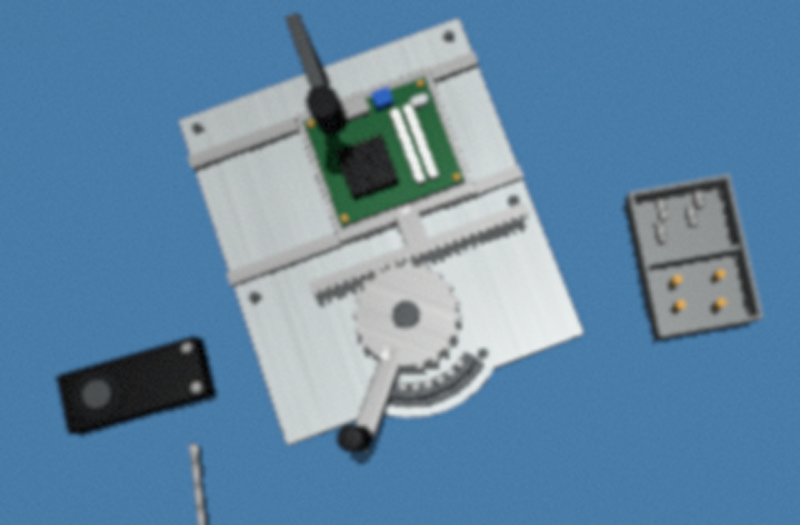

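View pics/scene1.png

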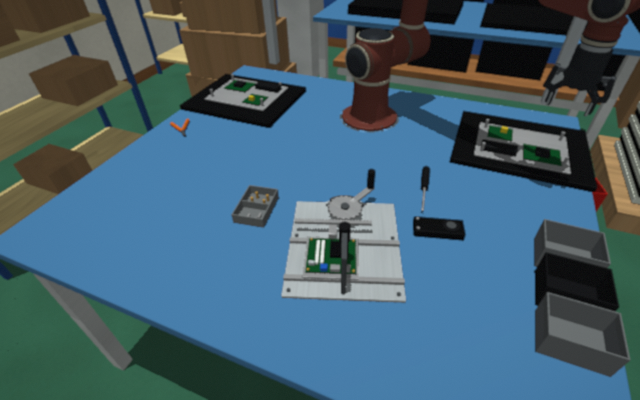

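The top view shows the base tilted about 20°, with the pivot at crop (405,315), the knob top at (353,436), and the pins from (395,385) to (485,350). The scene view agrees, and the space around the knob is clear. Next I compute positions and plan a close wrist look.

```bash
cat > h.py <<'E'
import numpy as np
from plant import *
from scipy.spatial.transform import Rotation as R
def Tcam(n,s=None):
    c=camera_params(n)
    if n!="wrist": return c["mtx"],c["extrinsics"]
    q=s["tool_rot"];T=np.eye(4);T[:3,:3]=R.from_quat([q[1],q[2],q[3],q[0]]).as_matrix();T[:3,3]=s["tool_pos"]
    return c["mtx"],T@c["T_tool_cam"]
def ray(K,T,u,v,z):
    d=T[:3,:3]@np.linalg.solve(K,[u,v,1]);o=T[:3,3];return o+d*(z-o[2])/d[2]
def proj(K,T,P):
    P=np.atleast_2d(P);p=(P-T[:3,3])@T[:3,:3];p=p@K.T;return p[:,:2]/p[:,2:]
E
python3 - <<'E'
from h import *
K,T=Tcam("top")
f=lambda x,y,z:ray(K,T,130+x/2.5,90+y/2.5,z)
p=f(405,315,.052);k=f(353,436,.112);print(p,k,np.linalg.norm((k-p)[:2]),np.arctan2(*(k-p)[1::-1]))
a=f(582,332,.01);b=f(288,443,.01);print(a,b,np.linalg.norm(a-b))
for q in((485,351),(398,387)):
    e=f(*q,.034)-p;print(np.hypot(e[0],e[1]),np.arctan2(e[1],e[0]))
print("tray",f(695,258,.03),"spk",f(135,385,.026))
s=state();q=s["tool_rot"];print(R.from_quat([q[1],q[2],q[3],q[0]]).as_matrix());c=camera_params("wrist");print(c)
E
```

```text
[0.57596332 0.10845859 0.052     ] [0.47487052 0.14349111 0.112     ] 0.10699079495345833 2.808005119456788
[ 0.56284342 -0.04479746  0.01      ] [0.47031772 0.21653286 0.01      ] 0.27722651085439615
0.07371771542809973 -1.996120776209511
0.06039716704315017 3.0050060492469735
tray [ 0.62345101 -0.14374113  0.03      ] spk [0.52283186 0.34861272 0.026     ]
[[-9.45472719e-01  3.25701302e-01 -1.78121873e-05]
 [ 3.25701300e-01  9.45472717e-01  5.85365954e-05]
 [ 3.59063824e-05  4.95433014e-05 -9.99999998e-01]]
{'mtx': array([[356.54423367,   0.        , 318.56938041],
       [  0.        , 356.54423367, 197.50954257],
       [  0.        ,   0.        ,   1.        ]]), 'T_tool_cam': array([[-1.48678203e-03, -9.51634485e-01, -3.07228899e-01,
         7.78592859e-02],
       [ 9.99998774e-01, -1.56558914e-03,  1.00524516e-05,
        -9.94082110e-04],
       [-4.90560487e-04, -3.07228508e-01,  9.51635646e-01,
        -1.42092100e-01],
       [ 0.00000000e+00,  0.00000000e+00,  0.00000000e+00,
         1.00000000e+00]])}
```

step_arm(steps=[[-36,-29,0,0],[-36,-29,0,0],[-36,-29,0,0],[-36,-29,0,0],[-36,-29,0,0],[-36,-29,0,0],[-36,-29,0,0],[-36,-29,0,0]], claw=100)

```text
time: 1.5
tool_pos: [0.4049, 0.2719, 0.2318]
tool_rot: [0.001, 0.159, 0.987, 0.002]
contact_force: [1.4, 0.6, 0.2]
gripper_width: 0.998
```

step_arm(steps=[[-36,-29,0,0],[-36,-29,0,0],[-36,-29,0,0],[-36,-29,0,0],[0,0,0,0],[0,0,0,0]])

```text
time: 2.1
tool_pos: [0.5105, 0.1044, 0.2335]
tool_rot: [0.004, 0.164, 0.987, 0.002]
contact_force: [-0.2, -0.7, 0.7]
gripper_width: 0.998
```

```bash
python3 - <<'E'
from h import *
import cv2,pickle
s=state();im,d=grab_frame("wrist");pickle.dump((s,im,d),open("w1.pkl","wb"))
for n in("lever_knob","tooth_ring","first_pin","lever"):print(n,[(b["box"],round(b["p"],2)) for b in boxes_of("wrist",n)[:2]])
cv2.imwrite("pics/w1.png",cv2.resize(im[:,:,::-1],(800,500),interpolation=cv2.INTER_CUBIC))
E
```

```text
lever_knob [([296.3, 108.4, 89.8, 164.2], 0.59)]
tooth_ring [([277.0, 147.5, 60.5, 62.1], 0.93)]
first_pin [([274.1, 148.7, 65.6, 60.5], 0.9)]
lever [([295.8, 104.1, 92.4, 169.9], 0.66)]
```

View pics/w1.png

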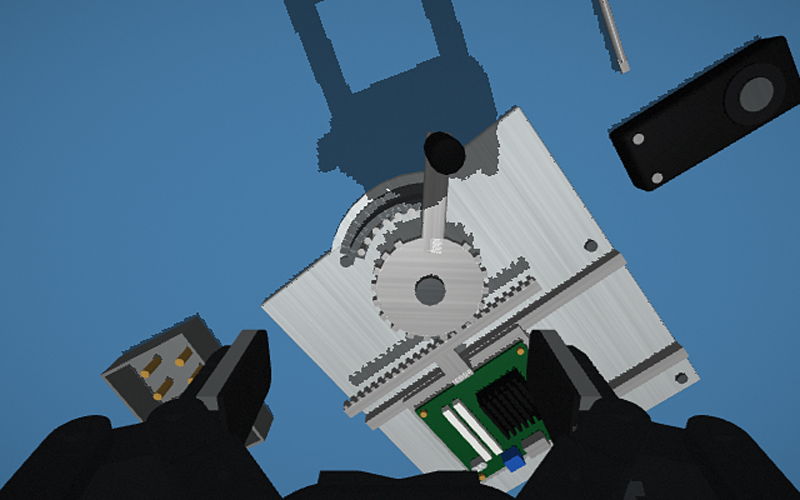

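The wrist view shows the knob at (445,153), the pivot at (430,290), and the pins as small light posts from about (420,212) to (360,252). I'll crop in on the pins.

```bash
python3 - <<'E'
from h import *
import cv2,pickle
s,im,d=pickle.load(open("w1.pkl","rb"));K,T=Tcam("wrist",s)
f=lambda x,y,z:ray(K,T,x*.8,y*.8,z)
p=f(430,290,.054);k=f(445,153,.112);print(p,k,np.linalg.norm((k-p)[:2]),np.arctan2(*(k-p)[1::-1]))
a=f(262,305,.01);b=f(518,107,.01);e=b-a;print(a,b,np.hypot(*e[:2]),np.arctan2(e[1],e[0])-np.pi/2)
c=cv2.resize(im[130:260,255:400,::-1],None,fx=5.4,fy=4.5,interpolation=cv2.INTER_CUBIC)
c=cv2.resize(im[130:250,255:400,::-1],None,fx=5,fy=5,interpolation=cv2.INTER_CUBIC)
cv2.imwrite("pics/w1c.png",c)
E
```

```text
[0.57811931 0.10765275 0.054     ] [0.47252879 0.14586621 0.112     ] 0.11229258814819543 2.7943539521578034
[ 0.56224908 -0.04249385  0.01      ] [0.47163978 0.2172493  0.01      ] 0.27509370848081927 0.33564273360673536
```

View pics/w1c.png

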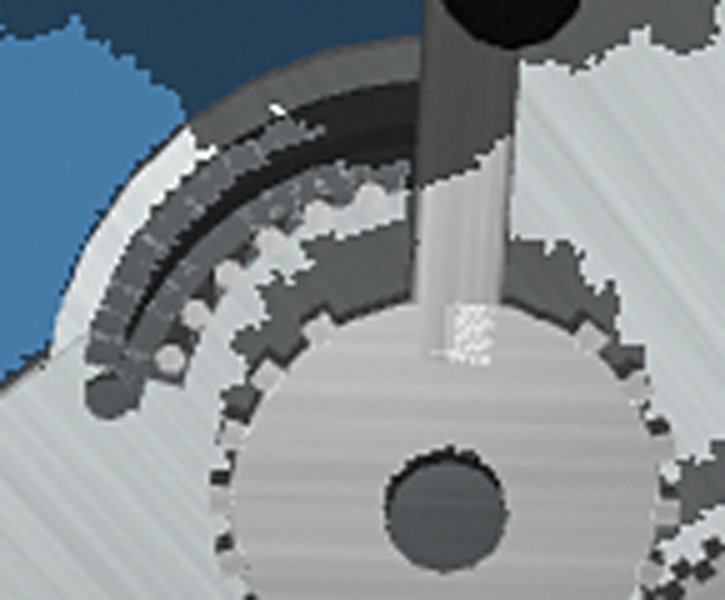

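All six pin tops are visible, at crop positions (371,195), (318,213), (270,240), (228,274), (194,313) and (171,357). I fit their angles.

```bash
python3 - <<'E'
from h import *
import pickle
from scipy.optimize import least_squares
s,im,d=pickle.load(open("w1.pkl","rb"));K,T=Tcam("wrist",s)
P=np.array([ray(K,T,255+x/5,130+y/5,.034) for x,y in[(371,195),(318,213),(270,240),(228,274),(194,313),(171,357)]])
def F(v):
    a=v[2]+.18*np.arange(6);return (P[:,:2]-v[:2]-.06*np.c_[np.cos(a),np.sin(a)]).ravel()
r=least_squares(F,[.577,.107,3.2]);print("fit",r.x,np.abs(r.fun).max())
pv=ray(K,T,255+446/5,130+510/5,.056);print("pivot",pv,ray(K,T,255+446/5,130+510/5,.052))
print("ang about pivot",[round(np.arctan2(*(q-pv)[1::-1])%(2*np.pi),3) for q in P],np.linalg.norm((P-pv)[:,:2],axis=1))
print(s["tool_pos"])
for c in((.578,.1075),tuple(r.x[:2])):
  A=2.79; print(c, "knob",c[0]+.11*np.cos(A),c[1]+.11*np.sin(A))
E
```

```text
fit [0.57793658 0.1077071  3.05766889] 0.0003026472089649925
pivot [0.57729313 0.10796415 0.056     ] [0.57907375 0.10771207 0.052     ]
ang about pivot [np.float64(3.056), np.float64(3.242), np.float64(3.427), np.float64(3.611), np.float64(3.79), np.float64(3.966)] [0.05939231 0.05942228 0.05941378 0.05957442 0.05984577 0.05959168]
[0.51048131 0.10436761 0.23352027]
(0.578, 0.1075) knob 0.47472920552988895 0.14538328139842288
(np.float64(0.5779365773965837), np.float64(0.1077071015980993)) knob 0.47466578292647266 0.14559038299652222
```

step_arm(steps=[[16,10,0,1.5],[16,10,0,0],[16,8,0,0],[0,0,0,0],[0,0,0,0]])

```text
time: 2.85
tool_pos: [0.4705, 0.1545, 0.2335]
tool_rot: [0.004, 0.171, 0.985, 0.003]
contact_force: [-0.8, -0.2, -0.4]
gripper_width: 0.999
```

step_arm(steps=[[-7,-6.5,0,0],[0,0,0,0],[0,0,25,0],[0,0,25,0],[0,0,0,0],[0,0,0,0]])

```text
time: 3.45
tool_pos: [0.4789, 0.1434, 0.1844]
tool_rot: [0.006, 0.172, 0.985, 0.003]
contact_force: [0.0, -0.2, 0.2]
gripper_width: 1.005
```

step_arm(steps=[[4,1,25,0],[0,0,25,0],[0,0,25,0],[0,0,25,0],[0,0,8,0],[0,0,0,0],[0,0,0,0]])

```text
time: 4.15
tool_pos: [0.4861, 0.1458, 0.0852]
tool_rot: [0.015, 0.174, 0.985, 0.005]
contact_force: [0.2, -0.2, 1.0]
gripper_width: 0.999
```

```bash
python3 - <<'E'
from h import *
import cv2
s=state();print(s["tool_pos"],s["tool_rot"],s["contact_force"]);im,d=grab_frame("wrist")
cv2.imwrite("pics/w2.png",im[:,:,::-1])
E
```

```text
[0.48610719 0.14580069 0.08518153] [0.01479639 0.17356843 0.98469558 0.00544878] [ 0.1611086  -0.23713979  0.9556892 ]
```

View pics/w2.png

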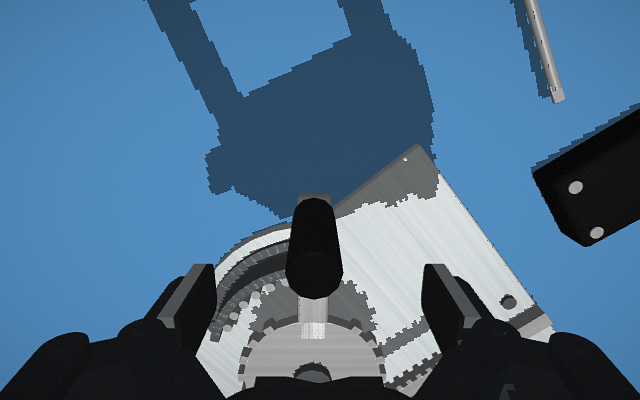

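The knob's top end is at (315,285), centred between the pads at about x=215 and x=425. The tool still has to move outward by about 11 mm and down a little.

step_arm(steps=[[5,0,6,0],[5,0,6,0],[0,0,0,0],[0,0,0,0]])

```text
time: 4.6
tool_pos: [0.4788, 0.1501, 0.076]
tool_rot: [0.018, 0.173, 0.985, 0.007]
contact_force: [0.0, 0.0, 0.6]
gripper_width: 0.995
```

step_arm(steps=[[3,-5,2,0],[0,0,0,0]])

```text
time: 4.8
tool_pos: [0.474, 0.1463, 0.0737]
tool_rot: [0.018, 0.173, 0.985, 0.007]
contact_force: [-0.1, -1.0, 0.9]
gripper_width: 1.0
```

step_arm(steps=[[0,0,0,0],[0,0,0,0],[0,0,0,0],[0,0,0,0],[0,0,0,0],[0,0,0,0],[0,0,0,0],[0,0,0,0]], claw=0)

```text
time: 5.6
tool_pos: [0.4746, 0.1475, 0.0744]
tool_rot: [0.019, 0.173, 0.985, 0.008]
contact_force: [1.2, 3.0, -0.4]
gripper_width: 0.24
```

step_arm(steps=[[0,-5,0,-2.6],[0,-5,0,-2.6],[0,-5,0,-2.6],[0,-5,0,-2.6],[0,0,0,0]])

```text
time: 6.1
tool_pos: [0.4693, 0.1282, 0.0744]
tool_rot: [0.019, 0.081, 0.996, 0.007]
contact_force: [0.6, 2.7, -0.6]
gripper_width: 0.241
```

```bash
cat > a.py <<'E'
from h import *
s=state();q=s["tool_rot"];M=R.from_quat([q[1],q[2],q[3],q[0]]).as_matrix();p=s["tool_pos"]
g=p-.019*M[:,2];e=g[:2]-[.578,.1077];th=np.arctan2(e[1],e[0])%(2*np.pi);f=s["contact_force"]
tx=np.arctan2(M[1,0],M[0,0])%(2*np.pi)
print("t",s["time"],"th",th,"rel",th-2.408,"r",np.hypot(*e),"toolx",tx,"z",p[2],"tilt",M[:,2],"Ftan",-f[0]*np.sin(th)+f[1]*np.cos(th),"Frad",f[0]*np.cos(th)+f[1]*np.sin(th),"j6",s["joint_pos"][5],s["gripper_width"])
E
python3 a.py
```

```text
t 6.1 th 2.9578887225647197 rel 0.5498887225647198 r 0.11131254358738597 toolx 2.978481131477 z 0.07435835430584285 tilt [ 0.03951113  0.01021891 -0.99916688] Ftan -2.721137150531481 Frad -0.0727691699140311 j6 -1.3001218964223338 0.24069326428997953
```

step_arm(steps=[[0,-4,0,-2.1],[0,-4,0,-2.1],[0,-4,0,-2.1],[0,-4,0,-2.1],[0,-4,0,-2.1],[0,-2,0,-1],[0,0,0,0]])

```text
time: 6.8
tool_pos: [0.4676, 0.1081, 0.0743]
tool_rot: [0.019, -0.015, 1.0, 0.008]
contact_force: [1.1, 1.4, -0.7]
gripper_width: 0.245
```

```bash
python3 a.py
```

```text
t 6.8 th 3.1408995550291876 rel 0.7328995550291877 r 0.11115058906159994 toolx 3.1703174826363574 z 0.07433256796026833 tilt [ 0.0385903   0.01643515 -0.99911995] Ftan -1.418152610173335 Frad -1.0715362549144627 j6 -1.5417105158126503 0.2447663777645157
```

step_arm(steps=[[0,-4,0,-2],[0,-3,0,-1.6],[0,0,0,0]])

```text
time: 7.1
tool_pos: [0.4678, 0.1031, 0.0744]
tool_rot: [0.02, -0.044, 0.999, 0.01]
contact_force: [0.5, 2.3, 0.5]
gripper_width: 0.24
```

```bash
python3 a.py
```

```text
t 7.1 th 3.1868172054803 rel 0.7788172054803 r 0.111082887543602 toolx 3.229282179415687 z 0.07435608005190873 tilt [ 0.03809326  0.02145061 -0.99904393] Ftan -2.2828975330790726 Frad -0.6261889216240974 j6 -1.6168472383168764 0.24012852944279475
```

step_arm(steps=[[0,-4,0,-2],[0,-4,0,-2],[0,-3,0,-1.6],[0,0,0,0]])

```text
time: 7.5
tool_pos: [0.4689, 0.092, 0.0743]
tool_rot: [0.019, -0.091, 0.996, 0.009]
contact_force: [1.2, -2.2, -0.4]
gripper_width: 0.24
```

```bash
python3 a.py
```

```text
t 7.5 th 3.28691943573446 rel 0.8789194357344603 r 0.11097929044656808 toolx 3.3230233916326393 z 0.07433348476536766 tilt [ 0.03685953  0.02054716 -0.9991092 ] Ftan 2.3939644307283205 Frad -0.8324317957125164 j6 -1.7340520230681482 0.2402925144276726
```

step_arm(steps=[[0,-4,0,-2],[0,-3,0,-1.6],[0,0,0,0]])

```text
time: 7.8
tool_pos: [0.4701, 0.0857, 0.0743]
tool_rot: [0.019, -0.12, 0.993, 0.009]
contact_force: [0.8, 1.4, 0.6]
gripper_width: 0.239
```

```bash
python3 a.py
```

```text
t 7.8 th 3.344850232533892 rel 0.9368502325338919 r 0.11090391488493997 toolx 3.3827542288840005 z 0.07433388067692981 tilt [ 0.03601459  0.02202476 -0.99910853] Ftan -1.1638015993984958 Frad -1.0554049550446207 j6 -1.8091634026781578 0.23916418585516427
```

step_arm(steps=[[0,-4,0,-2],[0,-4,0,-2],[0,-4,0,-2],[0,-4,0,-2],[0,0,0,0]])

```text
time: 8.3
tool_pos: [0.474, 0.0719, 0.0743]
tool_rot: [0.019, -0.186, 0.982, 0.009]
contact_force: [0.7, -2.5, 0.3]
gripper_width: 0.24
```

```bash
python3 a.py
```

```text
t 8.3 th 3.474758850716829 rel 1.066758850716829 r 0.1107632097976473 toolx 3.5158028904419107 z 0.0743379101914206 tilt [ 0.0337335   0.02486313 -0.99912155] Ftan 2.5588328354410477 Frad 0.1691076295252153 j6 -1.9752210918385487 0.23960461307355038
```

step_arm(steps=[[0,-4,0,-1.6],[0,-3,0,-1.2],[0,0,0,0]])

```text
time: 8.6
tool_pos: [0.476, 0.0668, 0.0743]
tool_rot: [0.018, -0.209, 0.978, 0.01]
contact_force: [-0.5, 1.6, 1.6]
gripper_width: 0.234
```

```bash
python3 a.py
```

```text
t 8.6 th 3.524845169760042 rel 1.1168451697600421 r 0.11067347858247781 toolx 3.562508268187492 z 0.07432947510523637 tilt [ 0.03188965  0.02752127 -0.99911242] Ftan -1.685821370545308 Frad -0.12274530588113552 j6 -2.035598289976354 0.23410591591127236
```

step_arm(steps=[[0,-4,0,-2],[0,-4,0,-2],[0,0,0,0]])

```text
time: 8.9
tool_pos: [0.4788, 0.0606, 0.0743]
tool_rot: [0.018, -0.242, 0.97, 0.01]
contact_force: [2.2, -4.6, -0.4]
gripper_width: 0.242
```

```bash
python3 a.py
```

```text
t 8.9 th 3.586536596677201 rel 1.1785365966772012 r 0.11059170225745182 toolx 3.6302866657018185 z 0.07433728999635837 tilt [ 0.03044785  0.02884284 -0.99912012] Ftan 5.121663475510196 Frad 0.04032385163645835 j6 -2.117807472224284 0.24243333733681602
```

step_arm(steps=[[0,-4,0,-2],[0,-2,0,-1],[0,0,0,0]])

```text
time: 9.2
tool_pos: [0.4817, 0.0551, 0.0743]
tool_rot: [0.018, -0.266, 0.964, 0.009]
contact_force: [0.1, -2.6, 1.2]
gripper_width: 0.241
```

```bash
python3 a.py
```

```text
t 9.2 th 3.643306828111963 rel 1.235306828111963 r 0.11054076779181149 toolx 3.680825788461611 z 0.07431851995293227 tilt [ 0.0305739   0.02778554 -0.99914624] Ftan 2.3096840382367883 Frad 1.102277419866763 j6 -2.1789748001173543 0.2412376872150411
```

step_arm(steps=[[0,-3,0,-1.5],[0,-1.5,0,-0.5],[0,0,0,0],[0,0,0,0]])

```text
time: 9.6
tool_pos: [0.4834, 0.052, 0.0743]
tool_rot: [0.018, -0.282, 0.959, 0.01]
contact_force: [-1.2, -0.0, 2.5]
gripper_width: 0.246
```

```bash
python3 a.py; python3 - <<'E'
from h import *
import cv2
for n,b in(("wrist",None),("top",(slice(90,300),slice(130,450)))):
    im,d=grab_frame(n);im=im[:,:,::-1]
    if b:im=cv2.resize(im[b],None,fx=2.5,fy=2.5,interpolation=cv2.INTER_CUBIC)
    cv2.imwrite(f"pics/end_{n}.png",im)
E
```

```text
t 9.6 th 3.6758480378865728 rel 1.2678480378865729 r 0.11050621656294643 toolx 3.713769721022904 z 0.07431971545564375 tilt [ 0.02911151  0.02913806 -0.99915139] Ftan -0.6037628246373933 Frad 1.0438717787896485 j6 -2.2195520339411403 0.24588145132612096
```

View pics/end_wrist.png

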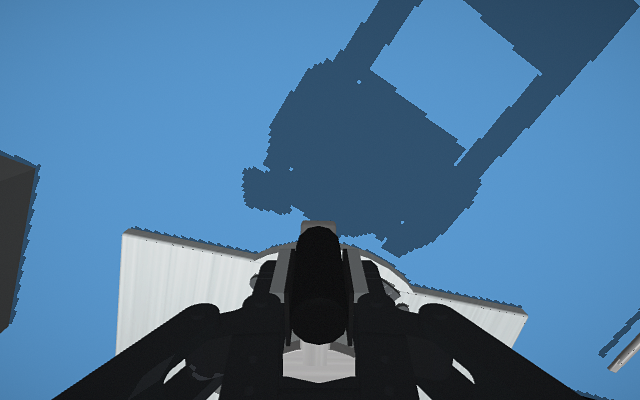

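View pics/end_top.png

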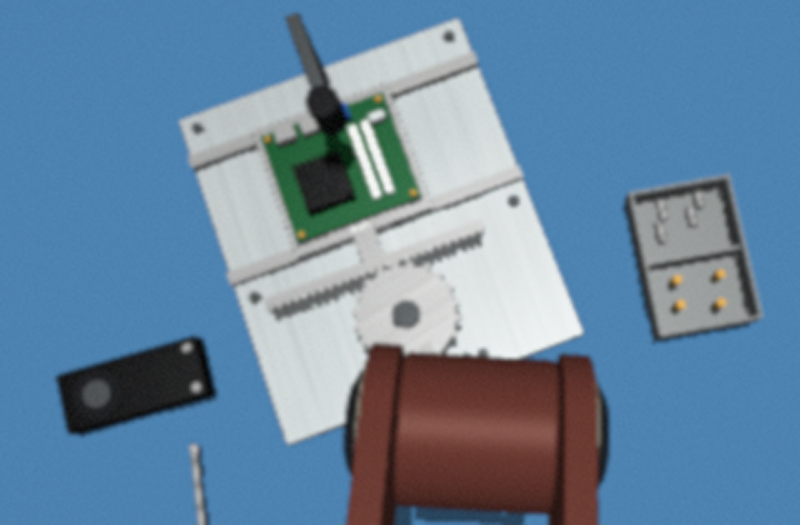

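The wrist view shows the knob held at (320,290). The top view shows the other objects in place and the carriage shifted. I'll use the carriage's geared travel as an independent measure of the swing.

```bash
python3 - <<'E'
from h import *
import cv2
K,T=Tcam("top");A=cv2.imread("pics/top1.png",0);im,_=grab_frame("top");B=cv2.cvtColor(im,cv2.COLOR_RGB2GRAY)
up=lambda I:cv2.resize(I,None,fx=8,fy=8,interpolation=cv2.INTER_CUBIC)
# patches: white strips/right part of board (crop 388-440,95-190); rack left end
for x0,y0,x1,y1,z in((385,85,468,195,.036),(338,135,400,205,.045),(395,205,430,250,.025),(455,210,530,250,.03)):
    u0,v0,u1,v1=[int(round(o+c/2.5)) for o,c in((130,x0),(90,y0),(130,x1),(90,y1))]
    t=up(A[v0:v1,u0:u1]);m=cv2.matchTemplate(up(B[90:220,220:360]),t,cv2.TM_CCOEFF_NORMED)
    _,s,_,l=cv2.minMaxLoc(m);du,dv=l[0]/8+220-u0,l[1]/8+90-v0
    c=((u0+u1)/2,(v0+v1)/2);d=ray(K,T,c[0]+du,c[1]+dv,z)-ray(K,T,*c,z)
    L=np.hypot(*d[:2]);print(round(s,3),du,dv,d[:2],L/.045,"dir",np.arctan2(d[1],d[0]))
E
python3 a.py
```

```text
0.986 -17.25 6.375 [-0.01369074  0.03874152] 0.9130985821607746 dir 1.9104851927108477
0.784 -16.625 6.125 [-0.01293113  0.03674173] 0.865574356583355 dir 1.909204270425461
0.923 -17.5 6.625 [-0.01412478  0.03922549] 0.9264690004259453 dir 1.91643321162962
0.976 -17.125 6.25 [-0.01316135  0.038106  ] 0.8958859336809283 dir 1.9033563454588385
t 9.75 th 3.6757794039409024 rel 1.2677794039409025 r 0.11051563488372806 toolx 3.714110928316856 z 0.07430207142511996 tilt [ 0.02909303  0.02921515 -0.99914967] Ftan -0.9198044870553803 Frad 0.15940957993474136 j6 -2.2199656670558063 0.2400049986295544
```

The carriage travel gives about 0.90 rad of swing, in line with 0.89–0.90 rad from the arm pose. The lever is in the fourth notch, at rest and held.

```bash
python3 -c "
from plant import *
print(job_done())"; python3 a.py
```

```text
the job is handed in; nothing more can be done
None
the job is handed in; nothing more can be done
```

I gripped the knob, swung the lever anticlockwise past four clicks, and handed the job in with the gripper still holding it in the fourth notch. The simulator gave no verdict.

- **Lever angle:** I measured all six pins in a close wrist-camera view, fitting to 0.3 mm. The arm pose puts the lever at 1.268 rad on the tooth ring. The fourth pin is at 1.19, the notch at 1.28 and the fifth pin at 1.37.
- **Cross-check:** The carriage's geared travel in the top view gives about 0.90 rad of swing. Four image patches ranged from 0.87 to 0.93, and the lowest was a poor match. The arm pose gives 0.89–0.90 rad.
- **Click feel:** The sideways force rose before each pin I sampled and dropped past it, matching the second, third and fourth pins. The first click came from position and a lower force in its notch. The absolute force readings were 2–3 N lower than the spring data suggests, so I used only the changes.
- **Hold and surroundings:** The lever angle stayed steady in the last two readings, with the knob still gripped. In the final top view the speaker, tray and the visible end of the screwdriver had not moved. The gripper never went near the carriage.
- **Leftover error:** The tool built up a tilt of about 2.4° during the moves, which the move commands could not correct. It did not affect the grip.

The whole job took about 10 s of the 64 s allowed.

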